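# Mark out an amplifier's wooden end cheek along its template

### The job

Take the clutch pencil out of its stand and draw the cheek's outline on the wooden blank: hold the lead on the wood and against the template's curved edge all the way from the square heel, through the hollow and round the nose to its end. Set the lead down right beside the edge, press lightly so that it does not snap, and leave no stray marks on the wood. Then put the pencil back in its hole, point down and fully home, and leave everything else as it is.

Things in the scene. Friction and masses are not known exactly. Their poses are not given: they have to be found in the camera images.
- pencil_grip (a point): Centre of the clutch pencil's handle, where to grip it. The pencil stands point down in the stand: black hexagonal handle, 18 mm across flats, 74 mm long (37 mm above and below this point), steel press cap on top, about 45 g. Below the handle a 10 mm steel shank, 14 mm long, narrows to the lead. The point's z axis runs up the pencil.
- pencil_tip (a point): Point of the pencil's lead, 73 mm below pencil_grip on the pencil's axis. The lead is 5 mm thick and straight for its last 12 mm, so when it draws along an edge its axis runs 2.5 mm off that edge. Graphite slides easily, and snaps under a hard push: a few newtons are plenty.
- stand_hole (a point): Mouth of the pencil's hole (12.5 mm wide) in the top of the tool stand, 50 mm above the desk. The pencil hangs in it by the lower shoulder of its handle: fully home, pencil_grip is 37 mm above this point. The point's y axis runs along the stand.
- stand: Dark wooden tool stand, a fixed block 55 x 125 x 50 mm (x, y, z), origin at the centre of its underside. The pencil's hole is 32 mm from the middle towards -y; the short punch stands in the other, 32 mm towards +y.
- template: Aluminium end-cheek template, 182 x 85 mm, 6 mm thick, screwed flat on the wooden blank with two low screw heads; it does not move. Origin at the centre of its underside, which lies on the blank. Its straight base edge is the +x side (x = +42 mm), its square heel the +y end (y = +91), its nose the -y end (y = -91). The curved edge to be traced is the side towards -x.
- heel (a point): Corner of heel and traced edge, at (-42, +91) mm in the template's frame, at the wood's height. From here the traced edge runs nearly straight, roughly level with the base edge, to y about +44; then it falls inwards in an S, a convex shoulder and a hollow of some 25 mm radius each, to x about -18 at y about +5. Hand-filed, so all good only to about 4 mm: the edge has to be felt.
- nose (a point): End of the nose, at (+31, -91) mm in the template's frame, at the wood's height. From the hollow the traced edge goes on nearly straight, slanting in a little, to x about -10 at y about -60, and then turns round the convex nose, of some 40 mm radius, to this point. Beyond it the end runs straight to the base edge. Good only to about 4 mm.
- blank: Wooden blank 115 x 212 x 18 mm lying in the corner of two low fence strips on a plywood board (180 x 270 x 12 mm), all fixed. Origin at the centre of the board's underside on the desk, axes nearly as the template's. The top of the wood is flat and level, 30 mm above the desk; the strips are 2 mm lower.
- mug: White mug, 80 mm wide, 92 mm high. Leave alone.
- screwdriver: Black screwdriver lying on the desk, 170 mm long. Leave alone.
- jack_adapter: Small steel jack adapter standing on its barrel, 46 mm high. Leave alone.
- crystal: Lump of pale crystal, 50 mm. Leave alone.
- tape_roll: Cardboard roll of tape lying flat, 90 mm across, 19 mm high. Leave alone.
- tape_measure: Grey tape measure, 36 x 66 x 62 mm. Leave alone.
- pin_punch: Short punch in the stand's other hole, origin at its lower end; its grey head, 19 mm wide, rises 20 mm over the stand. Leave alone.

How it is judged (in metres and radians):
On the way, in this order (a step that is already met when the one before it is completed fails the run):
1. the lead draws on the wood against the template's edge, just past the square heel (contact force between pencil and template above 0.3 N and contact force between pencil and blank above 0.2 N and x of pencil_tip in the frame of template between -0.0519 and -0.0389 m and y of pencil_tip in the frame of template between 0.0745 and 0.0875 m), for 0.05 s.
2. the lead, on the wood and against the edge, passes point 2 of 10 along it (contact force between pencil and template above 0.3 N and contact force between pencil and blank above 0.2 N and x of pencil_tip in the frame of template between -0.0516 and -0.0386 m and y of pencil_tip in the frame of template between 0.0488 and 0.0618 m), for 0.05 s.
3. the lead, on the wood and against the edge, passes point 3 of 10 along it (contact force between pencil and template above 0.3 N and contact force between pencil and blank above 0.2 N and x of pencil_tip in the frame of template between -0.0433 and -0.0303 m and y of pencil_tip in the frame of template between 0.0289 and 0.0419 m), for 0.05 s.
4. the lead, on the wood and against the edge, passes point 4 of 10 along it (contact force between pencil and template above 0.3 N and contact force between pencil and blank above 0.2 N and x of pencil_tip in the frame of template between -0.0301 and -0.0171 m and y of pencil_tip in the frame of template between 0.0143 and 0.0273 m), for 0.05 s.
5. the lead, on the wood and against the edge, passes point 5 of 10 along it (contact force between pencil and template above 0.3 N and contact force between pencil and blank above 0.2 N and x of pencil_tip in the frame of template between -0.026 and -0.013 m and y of pencil_tip in the frame of template between -0.0051 and 0.0079 m), for 0.05 s.
6. the lead, on the wood and against the edge, passes point 6 of 10 along it (contact force between pencil and template above 0.3 N and contact force between pencil and blank above 0.2 N and x of pencil_tip in the frame of template between -0.0249 and -0.0119 m and y of pencil_tip in the frame of template between -0.0307 and -0.0177 m), for 0.05 s.
7. the lead, on the wood and against the edge, passes point 7 of 10 along it (contact force between pencil and template above 0.3 N and contact force between pencil and blank above 0.2 N and x of pencil_tip in the frame of template between -0.0172 and -0.0042 m and y of pencil_tip in the frame of template between -0.0509 and -0.0379 m), for 0.05 s.
8. the lead, on the wood and against the edge, passes point 8 of 10 along it (contact force between pencil and template above 0.3 N and contact force between pencil and blank above 0.2 N and x of pencil_tip in the frame of template between -0.0136 and -0.0006 m and y of pencil_tip in the frame of template between -0.0707 and -0.0577 m), for 0.05 s.
9. the lead, on the wood and against the edge, passes point 9 of 10 along it (contact force between pencil and template above 0.3 N and contact force between pencil and blank above 0.2 N and x of pencil_tip in the frame of template between -0.0031 and 0.0099 m and y of pencil_tip in the frame of template between -0.0874 and -0.0744 m), for 0.05 s.
10. the lead, on the wood and against the edge, has come right round the nose to its end (contact force between pencil and template above 0.3 N and contact force between pencil and blank above 0.2 N and x of pencil_tip in the frame of template between 0.0149 and 0.0279 m and y of pencil_tip in the frame of template between -0.1008 and -0.0878 m), for 0.05 s.
At the end, for the whole second after the job is handed in: The edge has been traced from heel to nose, and the pencil stands still, point down in its own hole, upright within 3 degrees, its grip point within 4 mm of the hole's axis, with the shoulder of the handle seated on the stand (no more than 2.5 mm proud) (horizontal distance between pencil_grip and stand_hole below 0.004 m and z of pencil_grip in the frame of stand_hole between 0.034 and 0.0395 m and z of pencil_tip in the frame of stand_hole below -0.033 m and angle between pencil_grip's own z axis and vertical below 0.06 rad and linear speed of pencil below 0.02 m/s); the robot touches nothing.
It fails at once if the lead was pressed against the template with more than 10 N and snapped (contact force between pencil and template above 10 N).
It fails at once if the lead was pressed on the wood with more than 12 N and snapped (contact force between pencil and blank above 12 N).
It fails at once if the pencil marked the wood more than 5 mm away from the template's edge (contact force between pencil and blank above 0.5 N and not ((y of pencil_tip in the frame of template above 0.0805 m and x of pencil_tip in the frame of template above -0.05 m) or (y of pencil_tip in the frame of template above 0.07 m and x of pencil_tip in the frame of template above -0.0498 m) or (y of pencil_tip in the frame of template above 0.0596 m and x of pencil_tip in the frame of template above -0.0493 m) or (y of pencil_tip in the frame of template above 0.0491 m and x of pencil_tip in the frame of template above -0.0484 m) or (y of pencil_tip in the frame of template above 0.0388 m and x of pencil_tip in the frame of template above -0.0471 m) or (y of pencil_tip in the frame of template above 0.0294 m and x of pencil_tip in the frame of template above -0.0453 m) or (y of pencil_tip in the frame of template above 0.0221 m and x of pencil_tip in the frame of template above -0.0407 m) or (y of pencil_tip in the frame of template above 0.0142 m and x of pencil_tip in the frame of template above -0.0332 m) or (y of pencil_tip in the frame of template above 0.004 m and x of pencil_tip in the frame of template above -0.0265 m) or (y of pencil_tip in the frame of template above -0.0065 m and x of pencil_tip in the frame of template above -0.0243 m) or (y of pencil_tip in the frame of template above -0.0169 m and x of pencil_tip in the frame of template above -0.0233 m) or (y of pencil_tip in the frame of template above -0.0273 m and x of pencil_tip in the frame of template above -0.0221 m) or (y of pencil_tip in the frame of template above -0.0376 m and x of pencil_tip in the frame of template above -0.0207 m) or (y of pencil_tip in the frame of template above -0.0479 m and x of pencil_tip in the frame of template above -0.0189 m) or (y of pencil_tip in the frame of template above -0.0582 m and x of pencil_tip in the frame of template above -0.0169 m) or (y of pencil_tip in the frame of template above -0.0683 m and x of pencil_tip in the frame of template above -0.0146 m) or (y of pencil_tip in the frame of template above -0.0777 m and x of pencil_tip in the frame of template above -0.0119 m) or (y of pencil_tip in the frame of template above -0.0856 m and x of pencil_tip in the frame of template above -0.0071 m) or (y of pencil_tip in the frame of template above -0.0919 m and x of pencil_tip in the frame of template above -0.0004 m) or (y of pencil_tip in the frame of template above -0.0961 m and x of pencil_tip in the frame of template above 0.0081 m) or (y of pencil_tip in the frame of template above -0.0979 m and x of pencil_tip in the frame of template above 0.0177 m) or (y of pencil_tip in the frame of template above -0.098 m and x of pencil_tip in the frame of template above 0.028 m) or (y of pencil_tip in the frame of template above -0.098 m and x of pencil_tip in the frame of template above 0.0385 m))).
It fails at once if a bystander was pushed more than 15 mm (distance of any of mug, screwdriver, jack_adapter, crystal, tape_roll, tape_measure, pin_punch from where it was at the start of the episode above 0.015 m).
It also fails if it takes over 72 s, if anything falls off the work surface, if the arm or the gripper's body presses on something with over 40 N, if the wrist force passes 120 N, or if a joint passes its speed limit or range.

### The arm

A 6-joint arm with a two-finger parallel gripper is mounted at the origin on the work surface. World frame = base frame: x ahead of the robot, y to its left, z up, the work surface at z = 0. Lengths are in m, angles in degrees, forces in N, time in s.
With the tool pointing down it reaches from about 0.325 to 0.9 m from the base axis. Payload 3.5 kg.
Tool frame: the origin (TCP) lies midway between the tips of the shut fingers; the grasp point (between the pads) lies 19 mm behind it; z points along the fingers, y is the line along which they close (so a half turn about z gives the same grasp; the last joint's range is limited). The gripper opens to 85 mm and grips with 20 to 120 N. Pads are 22 mm wide; open, the fingers measure 114 mm over their backs; the gripper's body (76 mm by 85 mm) begins 54 mm behind the grasp point. The pads swing forward as they close: fully open they stand 13 mm farther back than shut.
Start: joints at [-74.909, 15.837, -1.513, 72.651, 0, 84.076], TCP at [0.224, -0.583, 0.231] pointing down, gripper open.
Joint ranges: [-178.77, 178.77], [-48.84, 107.48], [-61.69, 71.31], [-111.58, 123.2], [-90, 87.43], [-180, 180]. Speed limits (degrees/s): [147.25, 147.25, 180, 180, 180, 180].

### API

Orientations are given as a 3x3 rotation matrix whose columns are the frame's x, y, z axes.
In Python, from plant import r gives the robot as it stands. The module is installed in compiled form; this text tells all that it offers.
- The arm moves only by the shell command python3 -m inch 'ROWS' [FORCE]. ROWS is JSON, a list of rows, each an object with "claw": the closure, from -1 (fully open) to 1 (shut), so that 0 is half open; "delta_pos": the shift along the tool's x, y, z in cm, a list of three; "angular": the turn, a rotation vector about the tool's x, y, z in degrees, a list of three. A call has 1 to 12 rows; each row is the pose to reach, as a shift and turn from the pose commanded when the call began, along the tool's axes at that moment; what a row does not reach only later rows make up. A row lasts 1/8 s, in which the tool goes at most 62.5 mm and 10.7 degrees, less where a joint would pass 70% of its speed; a pose out of reach is approached as far as the arm can. A call with a gripper value outside its range is refused whole. The fingers move at their own pace and stop on an object; FORCE is the grip in N (left out, the last holds). Time passes only in rows, so rows that repeat a pose let the fingers close. It gives the time, the measured TCP pose, the force, the opening and the grip force at its end, in the units of the state.
- r.sense(): the state, without advancing time (a new reading comes with each control period).
- r.snapshot(name): name is "side" or "top" or "wrist"; returns (picture, depth): 480x640x3 uint8, red, green, blue; 480x640 float32, m along the optical axis (not along the pixel's ray), 0 where there is no reading.
- r.camera_params(name): a dict with "fx", "fy", "cx", "cy" (pixels), "R" (3x3) and "t" (3): a world point X has camera coordinates R X + t. Camera axes: x right, y down, z forward; pixel columns grow to the right and rows downward; lengths in m; the calibration is good to about 2 mm. A picture is of the moment at which its call begins: read the wrist's pose just before it. camera_params takes no time and is no camera call; for the wrist camera it gives the pose at the moment of the call.
- r.finish_job(): hands the job in; it is judged then, once.
The state is a dict: "t": time; "qpos": joint angles; "joint_vel": joint speeds; "effort": joint torques, N m; "eef_pos": TCP position; "eef_rot": TCP orientation; "contact_force": force on the tool from outside, world axes, zero at the start; "ft_torque": the same for the moment, N m; "opening": finger opening in m; "gripper_force": force on a finger pad.
Only numpy, scipy, OpenCV 4.12 (cv2) and the standard library are available. Lean on these libraries where they do the work, as an engineer would, in place of code of your own. Each camera call takes 0.05 s, during which the arm holds its last target. There are 200 camera calls.

## Working session

There is one attempt and no reset: what is moved stays moved. The work goes in short steps, Python scripts to look and compute and a shell command to move; the robot and the scene stay as the last step left them, time stands still between calls to the robot, and variables do not carry over. Pictures are saved under pics/ and viewed, at most 10 in all, crops included, and the job is handed in when it is done.

```bash
mkdir -p pics; cat > h.py <<'E'
import numpy as np, cv2
from plant import r
def snap(n,fn=None):
    P=r.camera_params(n); im,d=r.snapshot(n)
    if fn: cv2.imwrite('pics/'+fn,im[:,:,::-1])
    return im,d,P
def world(d,P):
    v,u=np.mgrid[0:480,0:640]
    c=np.stack([(u-P['cx'])/P['fx']*d,(v-P['cy'])/P['fy']*d,d],-1)
    return (c-P['t'])@P['R']
E
python3 - <<'E'
from h import *
for n in('top','side','wrist'):
    im,d,P=snap(n,n+'.png'); np.savez(n+'.npz',im=im,d=d,**P); print(n,(d>0).mean(),P['fx'],-P['R'].T@P['t'])
s=r.sense();print(s)
E
```

```text
top 0.9961067708333333 538.4600573830724 [ 0.42283885 -0.00208393  1.18506312]
side 0.9960611979166667 463.5997376891778 [0.16138586 0.55029234 0.57785807]
wrist 0.9959375 398.644064458389 [ 0.28681084 -0.55903199  0.37243086]
{'t': 0.15, 'qpos': array([-7.49081949e+01,  1.58707318e+01, -1.58039673e+00,  7.26492112e+01,
        6.36227326e-04,  8.40759543e+01]), 'joint_vel': array([-0.0114054 , -0.08260063,  0.2616323 , -0.08905817,  0.02169587,
        0.01645779]), 'effort': array([ 1.77067636e-04, -4.46059656e+01,  2.95637369e+01,  1.05609457e-02,
       -6.57226815e-05, -8.94993093e-06]), 'eef_pos': array([ 0.22397944, -0.58283679,  0.23038467]), 'eef_rot': array([[ 9.33481295e-01,  3.58625813e-01, -4.45247504e-04],
       [ 3.58626038e-01, -9.33479778e-01,  1.69374811e-03],
       [ 1.91792253e-04, -1.74075953e-03, -9.99998466e-01]]), 'contact_force': array([ 0.31303603,  0.84480978, -0.55561179]), 'ft_torque': array([-0.01531831,  0.00691552, -0.01360928]), 'gripper_force': 0.0, 'opening': 0.08513571912050333}
```

View pics/top.png

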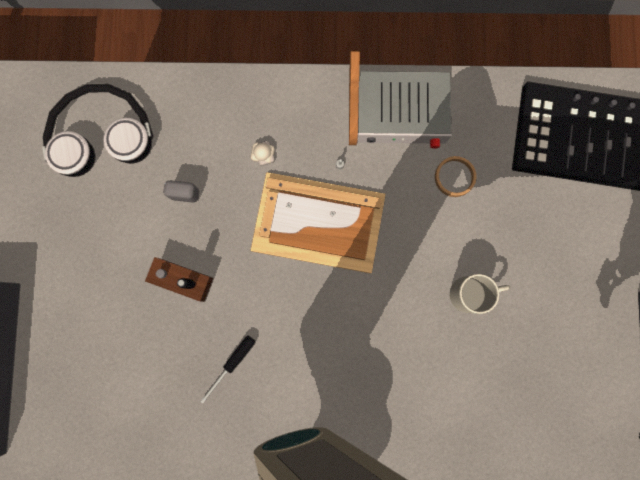

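View pics/side.png

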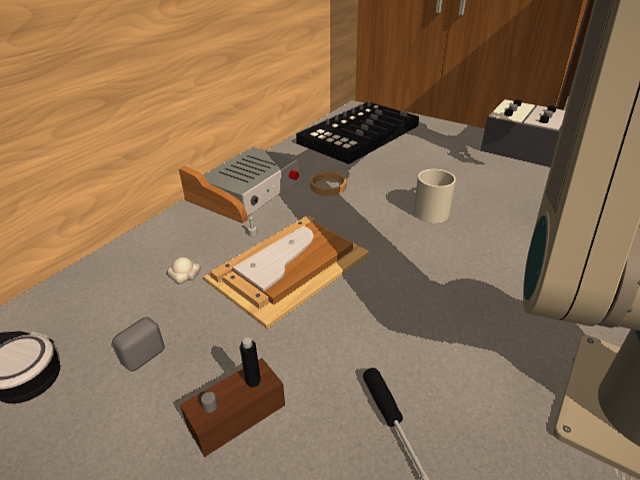

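The top view shows the pencil near (186,283) in the stand (178,279) and the pale template around (316,215), with its heel at the left. The side view confirms the pencil is upright.

```bash
python3 - <<'E'
from h import *
z=np.load('top.npz'); P={k:z[k] for k in('fx','fy','cx','cy','R','t')}
W=world(z['d'],P); im=z['im'].astype(int)
def box(m): 
    p=W[m]; (c,s,a)=cv2.minAreaRect((p[:,:2]*1000).astype(np.float32)); return c,s,a,np.median(p[:,2]),m.sum()
sub=np.zeros((480,640),bool); sub[250:310,135:220]=1
print('stand',box(sub&(abs(W[...,2]-.05)<.006)))
p=W[sub&(W[...,2]>.1)];print('pencil',p.mean(0),p.max(0),len(p))
sub[:]=0; sub[165:275,245:390]=1
m=sub&(abs(W[...,2]-.036)<.006)&(im.min(-1)>120); n,l,st,c=cv2.connectedComponentsWithStats(m.astype(np.uint8)); print(st)
k=1+st[1:,4].argmax(); print('template',box(l==k))
print('wood30',box(sub&(W[...,2]>.024)))
s=r.sense(); z=np.load('wrist.npz'); print('cam in tool',s['eef_rot'].T@(-z['R'].T@z['t']-s['eef_pos'])); print(z['R']@s['eef_rot'])
E
```

```text
stand ((471.325439453125, 309.3183898925781), (126.05462646484375, 55.14873123168945), 70.92727661132812, np.float64(0.0508109575923482), np.int64(1322))
pencil [0.45707583 0.24982471 0.22543312] [0.47050729 0.28889551 1.18506312] 115
[[     0      0    640    480 304754]
 [   270    193     91     40   2442]
 [   269    195      1      1      1]
 [   267    196      1      1      1]
 [   264    211      1      1      1]
 [   262    222      1      1      1]]
template ((607.9309692382812, 20.501907348632812), (186.87416076660156, 85.12069702148438), 82.00654602050781, np.float64(0.036416275428275316), np.int64(2442))
wood30 ((553.6539306640625, 22.781204223632812), (255.27099609375, 249.41326904296875), 80.24021911621094, np.float64(0.03153048344245132), np.int64(6811))
cam in tool [ 6.72162029e-02  6.44004799e-05 -1.42033629e-01]
[[ 1.31106077e-03  9.99999104e-01  2.72099684e-04]
 [-9.64781520e-01  1.33646398e-03 -2.63049106e-01]
 [-2.63049234e-01  8.23566181e-05  9.64782407e-01]]
```

```bash
python3 -m inch '[{"claw":0,"delta_pos":[58.9,-45.2,-2],"angular":[0,0,-61]},{"claw":0,"delta_pos":[58.9,-45.2,-2],"angular":[0,0,-61]},{"claw":0,"delta_pos":[58.9,-45.2,-2],"angular":[0,0,-61]},{"claw":0,"delta_pos":[58.9,-45.2,-2],"angular":[0,0,-61]},{"claw":0,"delta_pos":[58.9,-45.2,-2],"angular":[0,0,-61]},{"claw":0,"delta_pos":[58.9,-45.2,-2],"angular":[0,0,-61]},{"claw":0,"delta_pos":[58.9,-45.2,-2],"angular":[0,0,-61]},{"claw":0,"delta_pos":[58.9,-45.2,-2],"angular":[0,0,-61]},{"claw":0,"delta_pos":[58.9,-45.2,-2],"angular":[0,0,-61]},{"claw":0,"delta_pos":[58.9,-45.2,-2],"angular":[0,0,-61]},{"claw":0,"delta_pos":[58.9,-45.2,-2],"angular":[0,0,-61]},{"claw":0,"delta_pos":[58.9,-45.2,-2],"angular":[0,0,-61]}]'
python3 -m inch '[{"claw":0,"delta_pos":[0,0,0],"angular":[0,0,0]},{"claw":0,"delta_pos":[0,0,0],"angular":[0,0,0]}]'
python3 - <<'E'
from h import *
im,d,P=snap('wrist','w1.png'); np.savez('w1.npz',im=im,d=d,**P); s=r.sense(); print(s['t'],s['eef_pos'],s['qpos'],s['contact_force'])
E
```

```text
t: 1.65
eef_pos: [0.6125, 0.0519, 0.251]
eef_rot: [[0.138, 0.99, -0.0], [0.99, -0.138, -0.0], [-0.0, -0.0, -1.0]]
contact_force: [0.1, -0.6, 0.1]
opening: 0.0428
gripper_force: 0.0
t: 1.9
eef_pos: [0.6113, 0.0497, 0.2507]
eef_rot: [[0.138, 0.99, -0.002], [0.99, -0.138, -0.0], [-0.001, -0.001, -1.0]]
contact_force: [-0.8, -0.7, 0.4]
opening: 0.0426
gripper_force: 0.0
1.95 [0.61111316 0.04905837 0.25088565] [-1.43842104e+00  1.41577738e+01 -1.32848299e+00  7.45873401e+01
 -2.29408908e-02  9.65821632e+01] [ 0.13567878 -0.25750168  0.77878799]
```

View pics/w1.png

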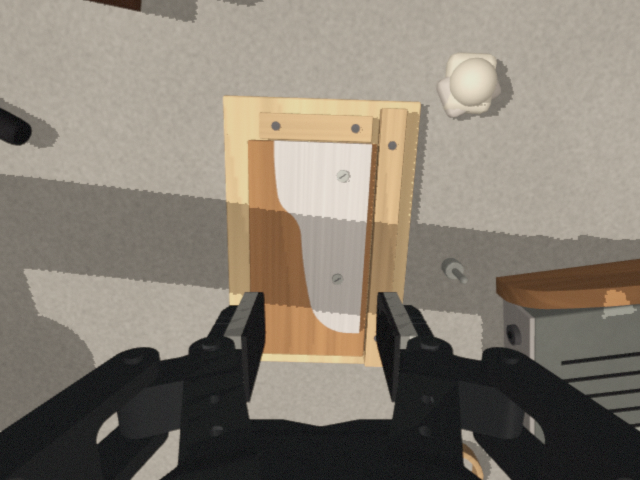

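The wrist view shows the whole template: heel end at top (275–372, 142), the S at (295,225), and the nose around (320,325)–(358,332).

```bash
cat > tmpl.py <<'E'
from h import *
z=np.load('w1.npz'); P={k:z[k] for k in('fx','fy','cx','cy','R','t')}
hsv=cv2.cvtColor(z['im'],cv2.COLOR_RGB2HSV); W=world(z['d'],P)
m=(hsv[...,1]<65); m[:130]=0;m[340:]=0;m[:,:262]=0;m[:,385:]=0
m=cv2.morphologyEx(m.astype(np.uint8),cv2.MORPH_CLOSE,np.ones((3,3)))
cs,_=cv2.findContours(m,cv2.RETR_EXTERNAL,cv2.CHAIN_APPROX_NONE); c=max(cs,key=cv2.contourArea)[:,0].astype(float)
ray=np.stack([(c[:,0]-P['cx'])/P['fx'],(c[:,1]-P['cy'])/P['fy'],np.ones(len(c))],1)@P['R']
C=-P['R'].T@P['t']; w=(C+ray*((.036-C[2])/ray[:,2])[:,None])[:,:2]
def line(p):
    vx,vy,x,y=cv2.fitLine(p.astype(np.float32),cv2.DIST_HUBER,0,1e-4,1e-4).ravel(); return np.array([vx,vy]),np.array([x,y])
R0=np.array([[.990,.139],[-.139,.990]]) # rows? columns x,y axes
p=(w-[.608,.0205])@R0
E
python3 - <<'E'
from tmpl import *
print(len(c),p.min(0),p.max(0), np.median(W[m>0],0), P['fx'])
b=p[(p[:,0]>.036)&(abs(p[:,1])<.07)]; h=p[(p[:,1]>.085)&(abs(p[:,0]-0)<.035)]
for q in(b,h): v,o=line(q); print(v,o,np.degrees(np.arctan2(v[1],v[0])),len(q))
im=z['im'].copy(); 
for u,v in c.astype(int): im[v,u]=(255,0,0)
cv2.imwrite('pics/w1c.png',cv2.resize(im[120:350,240:400],None,fx=2.5,fy=2.5,interpolation=0)[:,:,::-1])
E
```

```text
504 [-0.04114181 -0.09221566] [0.0439474  0.09131896] [0.6181394  0.04760453 0.03562699] 398.644064458389
[0.037409   0.99930006] [0.04069346 0.00212371] 87.85612 146
[ 0.9995006  -0.03160114] [-0.000726    0.08986932] -1.8109136 81
```

View pics/w1c.png

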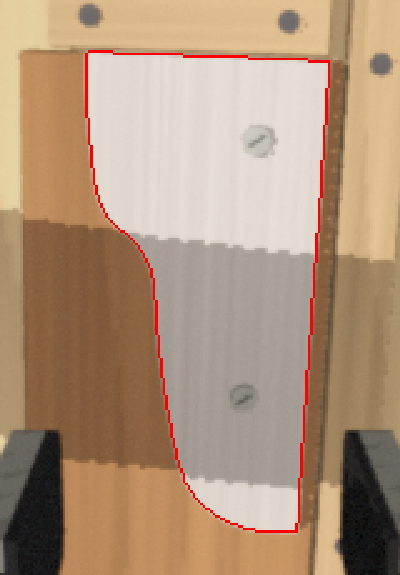

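Contour follows the template edge cleanly. Now over to the stand.

```bash
python3 -m inch '[{"claw":0,"delta_pos":[20.7,-18.0,0],"angular":[0,0,11]},{"claw":0,"delta_pos":[20.7,-18.0,0],"angular":[0,0,11]},{"claw":0,"delta_pos":[20.7,-18.0,0],"angular":[0,0,11]},{"claw":0,"delta_pos":[20.7,-18.0,0],"angular":[0,0,11]},{"claw":0,"delta_pos":[20.7,-18.0,0],"angular":[0,0,11]},{"claw":0,"delta_pos":[20.7,-18.0,0],"angular":[0,0,11]},{"claw":0,"delta_pos":[20.7,-18.0,0],"angular":[0,0,11]}]'
cat >> tmpl.py <<'E'
th=np.radians(-10.0); RT=np.array([[np.cos(th),-np.sin(th)],[np.sin(th),np.cos(th)]]) # cols x,y of template
q=(w-[.608,.0205])@RT
b=q[(q[:,0]>.030)&(abs(q[:,1])<.07)]; h=q[(q[:,1]>.085)&(abs(q[:,0])<.035)]
off=np.array([np.median(b[:,0])-.042,np.median(h[:,1])-.091])
O=np.array([.608,.0205])+RT@off; E=(w-O)@RT
E
python3 - <<'E'
from tmpl import *
print('O',O,off)
# 0.5px bias ignored; trace edge -x side
e=E[(E[:,0]<.033)]; e=e[~((e[:,1]>.088)&(e[:,0]>-.038))]
for k in range(0,len(e),9): print((e[k]*1000).round(1),end=' ')
im,d,P=snap('wrist','w2.png'); np.savez('w2.npz',im=im,d=d,**P); s=r.sense(); print(s['t'],s['eef_pos'],s['eef_rot'])
W2=world(d,P)
for lo,hi in((.044,.056),(.115,.122),(.122,.127),(.13,.15)):
    mm=(W2[...,2]>lo)&(W2[...,2]<hi); mm[300:]=0; pp=W2[mm]; print(lo,mm.sum(),pp.mean(0),cv2.minAreaRect((pp[:,:2]*1000).astype(np.float32)))
E
```

```text
t: 2.82
eef_pos: [0.4628, 0.2783, 0.2514]
eef_rot: [[0.327, 0.945, 0.0], [0.945, -0.327, -0.0], [-0.0, 0.001, -1.0]]
contact_force: [0.7, -1.1, 0.6]
opening: 0.0427
gripper_force: 0.0
O [0.60641092 0.01955605] [-0.00140103 -0.00120555]
[-41.4  91.1] [-42.2  83.5] [-42.2  75.8] [-41.3  68. ] [-41.2  60.2] [-40.3  52.2] [-38.4  44.2] [-35.6  36.2] [-29.2  28.2] [-21.8  21. ] [-17.9  12.7] [-16.8   4.2] [-15.6  -4.4] [-14.5 -13.1] [-13.3 -22. ] [-12.1 -30.9] [-10.9 -40. ] [ -8.8 -49.1] [ -6.6 -58.3] [ -3.4 -67.7] [  1.8 -77.1] [ 11.  -84.3] [ 20.  -88.3] [ 29.  -90.1] 2.875 [0.46301078 0.27825378 0.2513525 ] [[ 3.27445623e-01  9.44869983e-01  2.83234923e-04]
 [ 9.44869984e-01 -3.27445505e-01 -3.94758990e-04]
 [-2.80251918e-04  3.96882280e-04 -9.99999882e-01]]
0.044 8870 [0.4911267  0.31558591 0.04976075] ((553.0008544921875, 296.86822509765625), (131.40673828125, 239.26007080078125), 81.47261047363281)
0.115 55 [0.46481373 0.28545264 0.11846828] ((462.9393005371094, 283.73773193359375), (8.588132858276367, 20.085521697998047), 81.62158966064453)
0.122 322 [0.46263281 0.28020849 0.1236133 ] ((462.1444396972656, 279.0147399902344), (18.07164764404297, 20.121246337890625), 83.99309539794922)
0.13 224 [0.46213212 0.27899045 0.13149782] ((462.1722106933594, 278.8722229003906), (11.366582870483398, 10.875435829162598), 71.71292877197266)
```

View pics/w2.png

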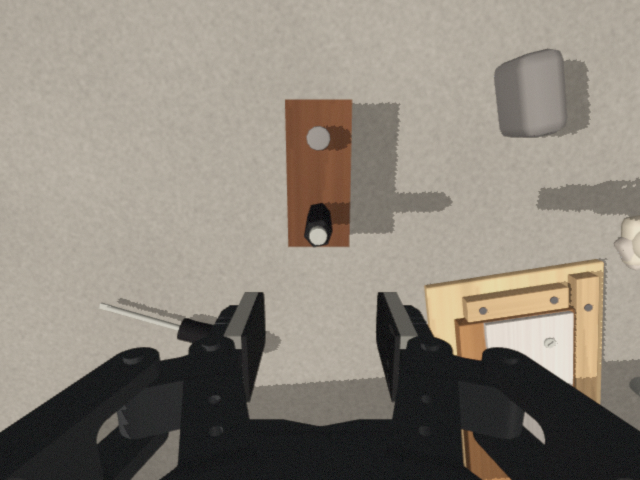

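```bash
python3 - <<'E'
from h import *
z=np.load('w2.npz'); P={k:z[k] for k in('fx','fy','cx','cy','R','t')}
W=world(z['d'],P); m=(abs(W[...,2]-.124)<.004)|((W[...,2]>.128)&(W[...,2]<.15)); m[300:]=0; m[:,:290]=0;m[:,350:]=0
v,u=np.nonzero(m); ray=np.stack([(u-P['cx'])/P['fx'],(v-P['cy'])/P['fy'],np.ones(len(u))],1)@P['R']
t=W[m]; p=t[abs(t[:,2]-.124)<.0025][:,:2]*1000
for a in range(0,180,6):
    n=np.array([np.cos(np.radians(a)),np.sin(np.radians(a))]); e=np.percentile(p@n,[2,98]); print(a,round(e[1]-e[0],1),end='; ')
# moment with sixfold: use convex hull
h=cv2.convexHull(p.astype(np.float32))[:,0]; c,rad=cv2.minEnclosingCircle(h); print(c,rad,len(p))
d=h-c; print(sorted((np.degrees(np.arctan2(y,x)).round(),np.hypot(x,y).round(1)) for x,y in d))
cv2.imwrite('pics/pen.png',cv2.convertScaleAbs(cv2.resize(z['im'][190:260,285:355],(560,560),interpolation=cv2.INTER_CUBIC)[:,:,::-1],alpha=3,beta=10))
E
```

```text
0 18.2; 6 18.1; 12 17.8; 18 17.7; 24 17.6; 30 17.6; 36 17.7; 42 18.0; 48 18.2; 54 18.1; 60 18.1; 66 17.9; 72 18.0; 78 17.6; 84 17.7; 90 17.8; 96 17.8; 102 18.0; 108 18.2; 114 18.3; 120 18.3; 126 18.0; 132 17.7; 138 17.5; 144 17.4; 150 17.6; 156 17.8; 162 18.1; 168 18.2; 174 18.2; (462.0503234863281, 278.885498046875) 10.14251708984375 322
[(np.float64(-178.0), np.float64(9.7)), (np.float64(-130.0), np.float64(9.8)), (np.float64(-125.0), np.float64(10.1)), (np.float64(-69.0), np.float64(10.0)), (np.float64(-64.0), np.float64(10.0)), (np.float64(-28.0), np.float64(9.3)), (np.float64(-13.0), np.float64(9.9)), (np.float64(-9.0), np.float64(10.0)), (np.float64(-5.0), np.float64(10.1)), (np.float64(8.0), np.float64(9.5)), (np.float64(34.0), np.float64(9.4)), (np.float64(45.0), np.float64(9.7)), (np.float64(50.0), np.float64(10.0)), (np.float64(54.0), np.float64(10.1)), (np.float64(75.0), np.float64(9.2)), (np.float64(109.0), np.float64(10.1)), (np.float64(113.0), np.float64(10.1)), (np.float64(124.0), np.float64(9.4)), (np.float64(139.0), np.float64(8.9)), (np.float64(168.0), np.float64(9.8)), (np.float64(175.0), np.float64(10.0))]
```

View pics/pen.png

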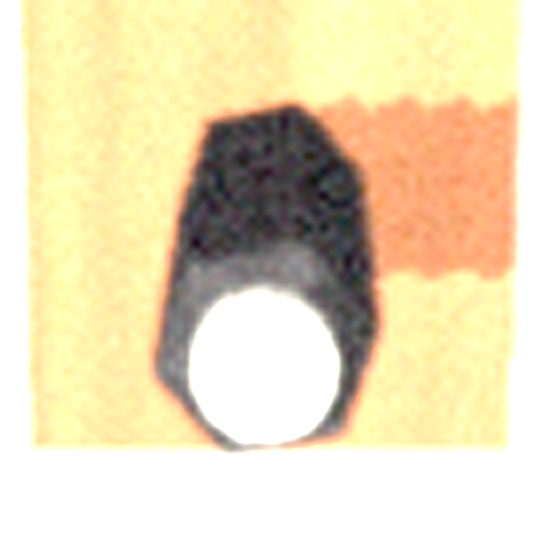

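The pencil's flats face about 22°, 82° and 142°, so I grip with the fingers closing along -38° (yaw 52°).

```bash
python3 -m inch '[{"claw":0,"delta_pos":[0,-0.1,4],"angular":[0,0,10]},{"claw":0,"delta_pos":[0,-0.1,9],"angular":[0,0,19]},{"claw":0,"delta_pos":[0,-0.1,14],"angular":[0,0,19]},{"claw":0,"delta_pos":[0,-0.1,18.5],"angular":[0,0,19]},{"claw":0,"delta_pos":[0,-0.1,18.5],"angular":[0,0,19]},{"claw":0.3,"delta_pos":[0,-0.1,18.5],"angular":[0,0,19]},{"claw":0.6,"delta_pos":[0,-0.1,18.5],"angular":[0,0,19]},{"claw":1,"delta_pos":[0,-0.1,18.5],"angular":[0,0,19]},{"claw":1,"delta_pos":[0,-0.1,18.5],"angular":[0,0,19]},{"claw":1,"delta_pos":[0,-0.1,18.5],"angular":[0,0,19]}]' 40
python3 - <<'E'
from h import *
print(r.sense()); snap('side','s2.png')
E
```

```text
t: 4.12
eef_pos: [0.4637, 0.2807, 0.0688]
eef_rot: [[0.615, 0.788, 0.005], [0.788, -0.615, 0.001], [0.004, 0.003, -1.0]]
contact_force: [0.3, -1.7, 6.3]
opening: 0.0178
gripper_force: 39.9
{'t': 4.125, 'qpos': array([ 2.43895909e+01,  1.53823457e+01, -2.34506720e+01,  5.08780547e+01,
       -7.35282010e-02,  1.52374772e+02]), 'joint_vel': array([ 0.00454152, -0.0283574 , -0.05446445,  0.01761548, -0.10349661,
        0.029462  ]), 'effort': array([ 8.59162509e-01, -3.55616176e+01,  2.19761342e+01, -4.10210446e-02,
        4.82437927e-01,  7.56056506e-04]), 'eef_pos': array([0.46373779, 0.28066898, 0.06878436]), 'eef_rot': array([[ 6.15450278e-01,  7.88159067e-01,  5.12262384e-03],
       [ 7.88166199e-01, -6.15461785e-01,  9.13548456e-04],
       [ 3.87280071e-03,  3.47523531e-03, -9.99986462e-01]]), 'contact_force': array([ 0.28028517, -1.6518198 ,  6.26666948]), 'ft_torque': array([-0.3289313 , -0.15598678,  0.02883019]), 'gripper_force': 39.87994509683631, 'opening': 0.01784387065705141}
```

Gripped on the flats (17.8 mm). Lift straight out.

```bash
python3 -m inch '[{"claw":1,"delta_pos":[0,0,-2],"angular":[0,0,0]},{"claw":1,"delta_pos":[0,0,-4.5],"angular":[0,0,0]},{"claw":1,"delta_pos":[0,0,-10],"angular":[0,0,0]},{"claw":1,"delta_pos":[0,0,-10],"angular":[0,0,0]},{"claw":1,"delta_pos":[0,0,-10],"angular":[0,0,0]}]' 50
python3 - <<'E'
from h import *
s=r.sense();print(s['eef_pos'],s['eef_rot'],s['contact_force'],s['ft_torque'])
for n in('side','wrist'):
    im,d,P=snap(n,n+'3.png'); np.savez(n+'3.npz',im=im,d=d,**P)
a=cv2.imread('pics/side3.png'); b=cv2.imread('pics/wrist3.png')
cv2.imwrite('pics/m3.png',np.hstack([cv2.resize(a[200:420,140:360],(400,400)),cv2.resize(b[220:460,200:440],(400,400))]))
E
```

```text
t: 4.8
eef_pos: [0.4613, 0.2802, 0.1667]
eef_rot: [[0.615, 0.788, 0.001], [0.788, -0.615, 0.0], [0.001, 0.0, -1.0]]
contact_force: [-0.7, 1.4, -0.1]
opening: 0.0176
gripper_force: 49.5
[0.4612846  0.28017827 0.16666135] [[ 6.15267148e-01  7.88318455e-01  5.92062729e-04]
 [ 7.88318346e-01 -6.15267404e-01  4.53588726e-04]
 [ 7.21849262e-04  1.87655669e-04 -9.99999722e-01]] [-0.72362079  1.38091692 -0.09229282] [ 0.05118042  0.07798977 -0.03270298]
```

View pics/m3.png

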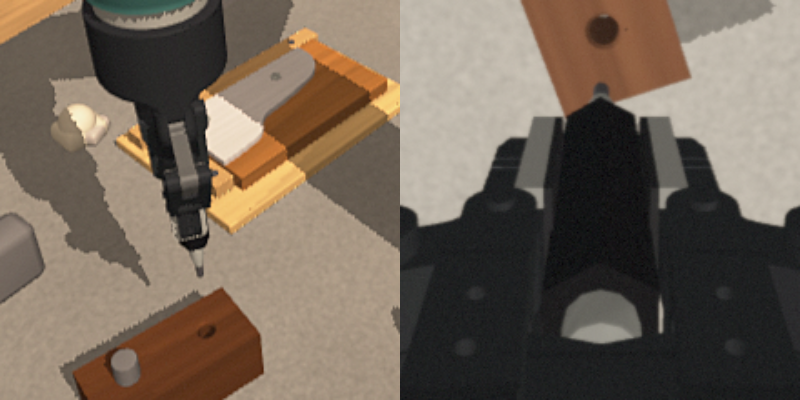

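The crops show the pencil hanging upright in the fingers. In the wrist view the tip is at about px (320,271) and the empty hole at (322,238).

```bash
python3 - <<'E'
from h import *
z=np.load('wrist3.npz'); P={k:z[k] for k in('fx','fy','cx','cy','R','t')}
C=-P['R'].T@P['t']; s=r.sense(); print(s['eef_pos'],s['t'])
def hit(u,v,h):
    d=np.array([(u-P['cx'])/P['fx'],(v-P['cy'])/P['fy'],1])@P['R']; return C+d*(h-C[2])/d[2]
g=z['im'].min(-1).astype(int); sub=g[222:256,305:340]; hm=sub<28
v,u=np.nonzero(hm&(np.arange(34)[:,None]<30)); print('hole',len(u),u.mean()+305,v.mean()+222,hit(u.mean()+305,v.mean()+222,.05))
print(z['im'][262:284,320].tolist()); print(z['im'][273,310:332].tolist()); 
for v in(269,270,271,272): print(v,(s['eef_rot'].T@(hit(320,v,.1119)-s['eef_pos']))*1000)
print(z['d'][266:290:2,320])
E
```

```text
[0.46017888 0.27960682 0.16500939] 4.9
hole 59 322.8813559322034 237.72881355932202 [0.46258124 0.27884506 0.05      ]
[[130, 85, 60], [129, 86, 59], [129, 86, 60], [126, 82, 56], [128, 85, 60], [129, 85, 60], [122, 82, 59], [96, 70, 55], [60, 55, 53], [54, 52, 53], [55, 51, 51], [53, 52, 52], [57, 55, 55], [69, 67, 65], [99, 97, 90], [94, 92, 86], [50, 49, 47], [29, 27, 29], [23, 22, 22], [18, 14, 20], [25, 25, 25], [19, 20, 18]]
[[133, 87, 62], [133, 88, 63], [134, 90, 61], [134, 88, 62], [132, 89, 62], [125, 86, 66], [95, 78, 69], [71, 67, 65], [59, 57, 57], [59, 57, 56], [53, 52, 52], [56, 51, 51], [52, 51, 49], [57, 53, 53], [74, 62, 58], [101, 71, 56], [124, 82, 58], [129, 85, 61], [129, 85, 58], [129, 86, 61], [129, 84, 59], [130, 88, 63]]
269 [ 0.2923467   0.56968662 53.1081471 ]
270 [-0.25521061  0.57033349 53.10942046]
271 [-0.80353564  0.57098128 53.11069559]
272 [-1.35262999  0.57162997 53.11197252]
[0.2719146  0.27033314 0.2053457  0.20390853 0.2002779  0.19350871
 0.17098676 0.16811492 0.16598755 0.16383488 0.16170208 0.15892874]
```

```bash
python3 -m inch '[{"claw":1,"delta_pos":[-1.5,4.8,0],"angular":[0,0,-7]},{"claw":1,"delta_pos":[-3,9.6,0],"angular":[0,0,-14]},{"claw":1,"delta_pos":[-4.5,14.4,0],"angular":[0,0,-21]},{"claw":1,"delta_pos":[-6.2,19.3,1],"angular":[0,0,-28]},{"claw":1,"delta_pos":[-6.2,19.3,3],"angular":[0,0,-28]},{"claw":1,"delta_pos":[-6.2,19.3,5],"angular":[0,0,-28]},{"claw":1,"delta_pos":[-6.2,19.3,6],"angular":[0,0,-28]},{"claw":1,"delta_pos":[-6.2,19.3,6],"angular":[0,0,-28]},{"claw":1,"delta_pos":[-6.2,19.3,6],"angular":[0,0,-28]},{"claw":1,"delta_pos":[-6.2,19.3,6],"angular":[0,0,-28]}]' 50
cat > st.py <<'E'
from h import *
O=np.array([.6064,.0196]); a=np.radians(-10); RT=np.array([[np.cos(a),-np.sin(a)],[np.sin(a),np.cos(a)]])
TIP=np.array([-2.4,.5,54.8])/1000
def st(): 
    s=r.sense(); p=s['eef_pos']+s['eef_rot']@TIP; q=(p[:2]-O)@RT; f=s['contact_force']; ft=f[:2]@RT
    print('t%.2f tip tmpl X %.2f Y %.2f z %.2f | F tmpl x %.2f y %.2f z %.2f | TCP tmpl %s z %.2f'%(s['t'],q[0]*1e3,q[1]*1e3,p[2]*1e3,ft[0],ft[1],f[2],((s['eef_pos'][:2]-O)@RT*1e3).round(2),s['eef_pos'][2]*1e3), 'yaw',np.degrees(np.arctan2(s['eef_rot'][1,0],s['eef_rot'][0,0])).round(2), s['eef_rot'][:,2].round(4), 'tq',s['ft_torque'].round(2))
if __name__=='__main__': st()
E
python3 - <<'E'
from st import *
st(); im,d,P=snap('wrist','w4.png'); np.savez('w4.npz',im=im,d=d,**P); st()
cv2.imwrite('pics/w4c.png',cv2.resize(cv2.imread('pics/w4.png')[200:350,220:420],(800,600)))
E
```

```text
t: 6.15
eef_pos: [0.5761, 0.1127, 0.1073]
eef_rot: [[0.173, 0.985, 0.002], [0.985, -0.173, 0.0], [0.0, 0.002, -1.0]]
contact_force: [1.4, 0.5, -1.0]
opening: 0.0173
gripper_force: 49.6
t6.15 tip tmpl X -45.40 Y 84.01 z 52.51 | F tmpl x 1.28 y 0.68 z -0.98 | TCP tmpl [-46.    86.38] z 107.31 yaw 80.03 [ 1.8e-03  1.0e-04 -1.0e+00] tq [-0.   -0.03  0.07]
t6.20 tip tmpl X -45.46 Y 83.95 z 52.44 | F tmpl x 0.51 y 0.02 z -0.33 | TCP tmpl [-46.05  86.32] z 107.24 yaw 80.03 [ 1.7e-03  1.0e-04 -1.0e+00] tq [ 0.02 -0.05 -0.01]
```

View pics/w4c.png

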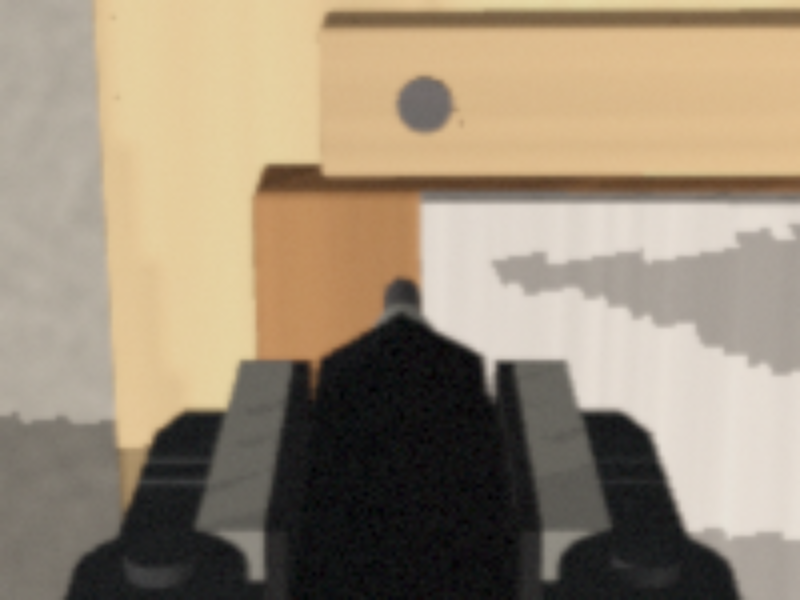

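The tip at crop (402,285) sits just left of the edge (col 420), about 2.3–2.7 mm from axis to edge. I'll back off 1.5 mm and come down gently.

```bash
python3 -m inch '[{"claw":1,"delta_pos":[-0.2,-0.15,0],"angular":[0,0,0]},{"claw":1,"delta_pos":[-0.2,-0.15,0.8],"angular":[0,0,0]},{"claw":1,"delta_pos":[-0.2,-0.15,1.3],"angular":[0,0,0]},{"claw":1,"delta_pos":[-0.2,-0.15,1.7],"angular":[0,0,0]},{"claw":1,"delta_pos":[-0.2,-0.15,1.9],"angular":[0,0,0]},{"claw":1,"delta_pos":[-0.2,-0.15,1.9],"angular":[0,0,0]},{"claw":1,"delta_pos":[-0.2,-0.15,1.9],"angular":[0,0,0]}]' >/dev/null
python3 st.py
python3 -m inch '[{"claw":1,"delta_pos":[0,0,0],"angular":[0,0,0]},{"claw":1,"delta_pos":[0,0,0],"angular":[0,0,0]}]' > /dev/null; python3 st.py
```

```text
t7.08 tip tmpl X -47.45 Y 81.67 z 32.68 | F tmpl x 0.43 y -0.34 z -0.33 | TCP tmpl [-47.98  84.06] z 87.48 yaw 80.02 [ 4.e-04 -0.e+00 -1.e+00] tq [ 0.02 -0.04 -0.06]
t7.33 tip tmpl X -47.53 Y 81.66 z 32.66 | F tmpl x -0.13 y -0.56 z -1.25 | TCP tmpl [-48.05  84.06] z 87.46 yaw 80.02 [ 3.e-04  0.e+00 -1.e+00] tq [-0.03  0.01  0.04]
```

```bash
python3 -m inch '[{"claw":1,"delta_pos":[0,0.07,0.1],"angular":[0,0,0]},{"claw":1,"delta_pos":[0,0.07,0.2],"angular":[0,0,0]},{"claw":1,"delta_pos":[0,0.07,0.26],"angular":[0,0,0]},{"claw":1,"delta_pos":[0,0.07,0.32],"angular":[0,0,0]},{"claw":1,"delta_pos":[0,0.07,0.36],"angular":[0,0,0]},{"claw":1,"delta_pos":[0,0.07,0.36],"angular":[0,0,0]}]' > /dev/null; python3 st.py
```

```text
t8.07 tip tmpl X -46.84 Y 81.65 z 29.82 | F tmpl x -2.84 y -0.87 z 5.92 | TCP tmpl [-47.37  84.05] z 84.62 yaw 80.02 [ 4.e-04 -0.e+00 -1.e+00] tq [-0.05  0.54 -0.04]
```

```bash
python3 -m inch '[{"claw":1,"delta_pos":[0,0,-0.03],"angular":[0,0,0]},{"claw":1,"delta_pos":[0,0,-0.03],"angular":[0,0,0]}]' > /dev/null; python3 st.py;  python3 -m inch '[{"claw":1,"delta_pos":[0,0.03,0],"angular":[0,0,0]},{"claw":1,"delta_pos":[0,0.03,0],"angular":[0,0,0]}]' > /dev/null; python3 st.py
```

```text
t8.32 tip tmpl X -46.84 Y 81.67 z 29.82 | F tmpl x -2.01 y -0.83 z 6.11 | TCP tmpl [-47.36  84.06] z 84.62 yaw 80.02 [ 4.e-04  0.e+00 -1.e+00] tq [-0.01  0.51  0.02]
t8.57 tip tmpl X -46.80 Y 81.66 z 29.82 | F tmpl x -2.47 y -0.39 z 6.10 | TCP tmpl [-47.29  84.06] z 84.62 yaw 80.02 [-1.e-04  1.e-04 -1.e+00] tq [-0.01  0.67 -0.02]
```

```bash
python3 -m inch '[{"claw":1,"delta_pos":[0,0,-0.04],"angular":[0,0,0]},{"claw":1,"delta_pos":[0,0,-0.04],"angular":[0,0,0]}]' > /dev/null; python3 st.py;  python3 -m inch '[{"claw":1,"delta_pos":[0,0.03,0],"angular":[0,0,0]},{"claw":1,"delta_pos":[0,0.03,0],"angular":[0,0,0]}]' > /dev/null; python3 st.py
```

```text
t8.82 tip tmpl X -46.80 Y 81.65 z 29.86 | F tmpl x -2.05 y -0.69 z 5.03 | TCP tmpl [-47.29  84.05] z 84.66 yaw 80.02 [-1.e-04  1.e-04 -1.e+00] tq [-0.    0.63  0.01]
t9.07 tip tmpl X -46.78 Y 81.68 z 29.82 | F tmpl x -2.00 y 0.33 z 6.49 | TCP tmpl [-47.24  84.07] z 84.63 yaw 80.02 [-7.e-04  3.e-04 -1.e+00] tq [-0.02  0.8   0.02]
```

Felt the template contact (lateral moment rises with push, ≈2.5 N/mm). Compute the trace as command deltas.

```bash
cat > path.py <<'E'
from tmpl import *
from scipy.interpolate import splprep,splev
e=E[E[:,0]<.034]; e=e[~((e[:,1]>.088)&(e[:,0]>-.038))]; e=e[np.argsort(np.unwrap(np.arctan2(e[:,1],e[:,0]-.06)%(2*np.pi)))]
_,i=np.unique(e.round(6),axis=0,return_index=True); e=e[np.sort(i)]
tck,u=splprep(e.T*1e3,s=len(e)*.08)
uu=np.linspace(0,1,4000); x,y=splev(uu,tck); dx,dy=splev(uu,tck,der=1); T=np.stack([dx,dy],1); T/=np.linalg.norm(T,axis=1)[:,None]
if y[0]<y[-1]: raise SystemExit('order')
N=np.stack([-T[:,1],T[:,0]],1) # inward (left of travel)
S=np.r_[0,np.cumsum(np.hypot(np.diff(x),np.diff(y)))]
def table(pen): 
    return np.stack([x,y],1)+(pen-2.95)*N
E
python3 - <<'E'
from path import *
C=table(1.4); L=table(0); i0=np.argmin(abs(L[:,1]-81.65)); k=0
for s in np.arange(0,260,4):
    i=np.argmin(abs(S-S[i0]-s)); 
    if i==len(S)-1: break
    print(int(s),'d',((C[i]-C[i0])[::-1]/10).round(2),'lead',L[i].round(1),'n',N[i].round(2))
E
```

```text
0 d [0. 0.] lead [-45.2  81.6] n [1.   0.05]
4 d [-0.39  0.01] lead [-45.1  77.8] n [1.   0.01]
8 d [-0.8   0.02] lead [-45.1  73.7] n [1.   0.02]
12 d [-1.2   0.04] lead [-44.9  69.5] n [1.   0.08]
16 d [-1.61  0.08] lead [-44.4  65.4] n [0.99 0.12]
20 d [-2.01  0.13] lead [-44.   61.5] n [0.99 0.11]
24 d [-2.4   0.17] lead [-43.5  57.5] n [0.99 0.1 ]
28 d [-2.8   0.21] lead [-43.1  53.6] n [0.99 0.11]
32 d [-3.2   0.26] lead [-42.6  49.5] n [0.99 0.14]
36 d [-3.61  0.32] lead [-42.   45.4] n [0.98 0.18]
40 d [-4.01  0.41] lead [-41.   41.3] n [0.97 0.26]
44 d [-4.4   0.55] lead [-39.7  37.1] n [0.93 0.38]
48 d [-4.78  0.74] lead [-37.6  33.1] n [0.84 0.54]
52 d [-5.12  1.01] lead [-34.7  29.5] n [0.72 0.69]
56 d [-5.4   1.32] lead [-31.5  26.6] n [0.64 0.77]
60 d [-5.65  1.63] lead [-28.4  24.1] n [0.64 0.77]
64 d [-5.91  1.9 ] lead [-25.9  21.7] n [0.75 0.67]
68 d [-6.21  2.13] lead [-23.7  18.9] n [0.84 0.54]
72 d [-6.54  2.31] lead [-22.   15.7] n [0.91 0.41]
76 d [-6.9   2.44] lead [-20.8  12.3] n [0.96 0.29]
80 d [-7.27  2.53] lead [-19.9   8.8] n [0.98 0.18]
84 d [-7.65  2.58
[... 971 characters left out ...]
  3.79] lead [ -7.2 -66.5] n [0.95 0.32]
160 d [-15.16   3.94] lead [ -5.7 -70.5] n [0.91 0.42]
164 d [-15.53   4.14] lead [ -3.6 -74.3] n [0.85 0.53]
168 d [-15.87   4.38] lead [ -1.1 -77.9] n [0.78 0.62]
172 d [-16.18   4.66] lead [  1.8 -81.1] n [0.71 0.71]
176 d [-16.46   4.97] lead [  5. -84.] n [0.63 0.78]
180 d [-16.7    5.31] lead [  8.5 -86.5] n [0.53 0.85]
184 d [-16.9    5.68] lead [ 12.3 -88.6] n [0.44 0.9 ]
188 d [-17.07   6.06] lead [ 16.3 -90.3] n [0.35 0.94]
192 d [-17.2    6.45] lead [ 20.3 -91.6] n [0.27 0.96]
196 d [-17.29   6.85] lead [ 24.5 -92.6] n [0.18 0.98]
200 d [-17.34   7.27] lead [ 28.8 -93.1] n [0.04 1.  ]
204 d [-17.32   7.69] lead [ 33.2 -92.9] n [-0.11  0.99]
```

```bash
python3 -m inch '[{"claw":1,"delta_pos":[-0.1,0,-0.02],"angular":[0,0,0]},{"claw":1,"delta_pos":[-0.3,0.01,-0.02],"angular":[0,0,0]},{"claw":1,"delta_pos":[-0.5,0.01,-0.02],"angular":[0,0,0]},{"claw":1,"delta_pos":[-0.7,0.02,-0.02],"angular":[0,0,0]},{"claw":1,"delta_pos":[-0.9,0.03,-0.02],"angular":[0,0,0]},{"claw":1,"delta_pos":[-1.1,0.03,-0.02],"angular":[0,0,0]},{"claw":1,"delta_pos":[-1.2,0.04,-0.02],"angular":[0,0,0]}]' > /dev/null; python3 st.py
```

```text
t9.95 tip tmpl X -45.85 Y 69.57 z 29.92 | F tmpl x 0.20 y 1.88 z 3.28 | TCP tmpl [-46.36  71.96] z 84.72 yaw 80.01 [ 3.e-04  2.e-04 -1.e+00] tq [ 0.51 -0.09 -0.04]
```

The lateral load had been friction, so contact wasn't made yet. I'll slide back toward the heel while pressing in.

```bash
python3 -m inch '[{"claw":1,"delta_pos":[0.2,0.02,0],"angular":[0,0,0]},{"claw":1,"delta_pos":[0.4,0.05,0],"angular":[0,0,0]},{"claw":1,"delta_pos":[0.6,0.08,0],"angular":[0,0,0]},{"claw":1,"delta_pos":[0.8,0.1,0],"angular":[0,0,0]},{"claw":1,"delta_pos":[1.0,0.12,0],"angular":[0,0,0]},{"claw":1,"delta_pos":[1.2,0.14,0],"angular":[0,0,0]}]' > /dev/null; python3 st.py
```

```text
t10.70 tip tmpl X -44.98 Y 81.14 z 29.81 | F tmpl x -1.75 y -3.85 z 5.39 | TCP tmpl [-45.44  83.62] z 84.61 yaw 80.01 [-0.001  -0.0014 -1.    ] tq [-0.88  0.46  0.01]
```

```bash
sed -i "s/'tq',s/'| Ftq',(np.array([-s['ft_torque'][1],s['ft_torque'][0]])\/.19@RT).round(2),'tq',s/" st.py; python3 -m inch '[{"claw":1,"delta_pos":[0.05,0.06,0],"angular":[0,0,0]},{"claw":1,"delta_pos":[-0.1,0.08,0],"angular":[0,0,0]},{"claw":1,"delta_pos":[-0.2,0.08,0],"angular":[0,0,0]},{"claw":1,"delta_pos":[-0.3,0.08,0],"angular":[0,0,0]}]' > /dev/null; python3 st.py
```

```text
t11.20 tip tmpl X -44.90 Y 80.81 z 29.82 | F tmpl x -2.49 y 1.90 z 5.44 | TCP tmpl [-45.28  82.94] z 84.64 yaw 80.07 [-0.0013  0.0051 -1.    ] | Ftq [-3.37  3.81] tq [0.82 0.51 0.02]
```

```bash
python3 -m inch '[{"claw":1,"delta_pos":[-0.1,0,-0.06],"angular":[0,0,0]},{"claw":1,"delta_pos":[-0.3,0.01,-0.08],"angular":[0,0,0]},{"claw":1,"delta_pos":[-0.5,0.01,-0.08],"angular":[0,0,0]},{"claw":1,"delta_pos":[-0.7,0.02,-0.08],"angular":[0,0,0]},{"claw":1,"delta_pos":[-0.9,0.03,-0.08],"angular":[0,0,0]}]' > /dev/null; python3 st.py
```

```text
t11.82 tip tmpl X -44.25 Y 69.17 z 30.04 | F tmpl x -1.65 y 1.45 z -0.27 | TCP tmpl [-44.67  71.6 ] z 84.84 yaw 80.01 [-1.6e-03 -2.0e-04 -1.0e+00] | Ftq [-2.94  1.36] tq [ 0.35  0.51 -0.03]
```

```bash
python3 -m inch '[{"claw":1,"delta_pos":[-0.1,0.01,0.03],"angular":[0,0,0]},{"claw":1,"delta_pos":[-0.3,0.03,0.04],"angular":[0,0,0]},{"claw":1,"delta_pos":[-0.5,0.05,0.04],"angular":[0,0,0]},{"claw":1,"delta_pos":[-0.7,0.08,0.04],"angular":[0,0,0]},{"claw":1,"delta_pos":[-0.9,0.1,0.04],"angular":[0,0,0]},{"claw":1,"delta_pos":[-1.1,0.12,0.04],"angular":[0,0,0]}]' > /dev/null; python3 st.py
```

```text
t12.57 tip tmpl X -43.12 Y 58.69 z 29.97 | F tmpl x -5.22 y 2.18 z 1.80 | TCP tmpl [-43.54  61.06] z 84.78 yaw 80.03 [-1.5e-03  7.0e-04 -1.0e+00] | Ftq [-6.34  3.64] tq [ 0.89  1.07 -0.01]
```

```bash
python3 -m inch '[{"claw":1,"delta_pos":[-0.1,-0.04,0.02],"angular":[0,0,0]},{"claw":1,"delta_pos":[-0.3,-0.04,0.02],"angular":[0,0,0]},{"claw":1,"delta_pos":[-0.5,-0.03,0.02],"angular":[0,0,0]},{"claw":1,"delta_pos":[-0.7,0,0.02],"angular":[0,0,0]},{"claw":1,"delta_pos":[-0.9,0.02,0.02],"angular":[0,0,0]},{"claw":1,"delta_pos":[-1.1,0.05,0.02],"angular":[0,0,0]}]' > /dev/null; python3 st.py
```

```text
t13.32 tip tmpl X -41.70 Y 47.38 z 29.98 | F tmpl x -4.09 y 1.28 z 1.06 | TCP tmpl [-42.21  49.79] z 84.78 yaw 80.01 [ 0.e+00 -2.e-04 -1.e+00] | Ftq [-5.17  2.7 ] tq [0.68 0.88 0.01]
```

```bash
python3 -m inch '[{"claw":1,"delta_pos":[-0.2,-0.02,0.03],"angular":[0,0,0]},{"claw":1,"delta_pos":[-0.4,0.02,0.03],"angular":[0,0,0]},{"claw":1,"delta_pos":[-0.6,0.07,0.03],"angular":[0,0,0]},{"claw":1,"delta_pos":[-0.8,0.14,0.03],"angular":[0,0,0]},{"claw":1,"delta_pos":[-1.0,0.21,0.03],"angular":[0,0,0]},{"claw":1,"delta_pos":[-1.2,0.3,0.03],"angular":[0,0,0]}]' > /dev/null; python3 st.py
```

```text
t14.07 tip tmpl X -38.29 Y 35.30 z 29.91 | F tmpl x -2.92 y 0.85 z 3.90 | TCP tmpl [-38.83  37.72] z 84.70 yaw 80.01 [ 7.e-04 -5.e-04 -1.e+00] | Ftq [-3.85  1.62] tq [ 0.43  0.67 -0.01]
```

```bash
python3 -m inch '[{"claw":1,"delta_pos":[-0.19,0.1,0],"angular":[0,0,0]},{"claw":1,"delta_pos":[-0.36,0.23,0],"angular":[0,0,0]},{"claw":1,"delta_pos":[-0.53,0.37,0],"angular":[0,0,0]},{"claw":1,"delta_pos":[-0.67,0.52,0],"angular":[0,0,0]},{"claw":1,"delta_pos":[-0.81,0.68,0],"angular":[0,0,0]}]' > /dev/null; python3 st.py
```

```text
t14.70 tip tmpl X -31.58 Y 27.41 z 29.88 | F tmpl x -1.74 y 0.77 z 4.09 | TCP tmpl [-32.1   29.82] z 84.68 yaw 80.01 [ 5.e-04 -1.e-04 -1.e+00] | Ftq [-2.65  0.92] tq [ 0.26  0.47 -0.01]
```

```bash
python3 -m inch '[{"claw":1,"delta_pos":[-0.08,0.18,0],"angular":[0,0,0]},{"claw":1,"delta_pos":[-0.21,0.34,0],"angular":[0,0,0]},{"claw":1,"delta_pos":[-0.34,0.48,0],"angular":[0,0,0]},{"claw":1,"delta_pos":[-0.47,0.61,0],"angular":[0,0,0]},{"claw":1,"delta_pos":[-0.62,0.73,0],"angular":[0,0,0]}]' > /dev/null; python3 st.py
```

```text
t15.32 tip tmpl X -25.24 Y 21.67 z 29.81 | F tmpl x -3.10 y 1.85 z 6.17 | TCP tmpl [-25.67  24.02] z 84.62 yaw 80.03 [-0.001   0.0011 -1.    ] | Ftq [-5.61  2.34] tq [0.62 0.97 0.03]
```

```bash
python3 -m inch '[{"claw":1,"delta_pos":[-0.15,0.12,-0.03],"angular":[0,0,0]},{"claw":1,"delta_pos":[-0.32,0.2,-0.03],"angular":[0,0,0]},{"claw":1,"delta_pos":[-0.48,0.3,-0.03],"angular":[0,0,0]},{"claw":1,"delta_pos":[-0.66,0.36,-0.03],"angular":[0,0,0]},{"claw":1,"delta_pos":[-0.84,0.42,-0.03],"angular":[0,0,0]}]' > /dev/null; python3 st.py
```

```text
t15.95 tip tmpl X -20.63 Y 12.96 z 29.90 | F tmpl x -4.16 y 2.64 z 2.86 | TCP tmpl [-21.11  15.34] z 84.70 yaw 80.02 [-3.e-04  4.e-04 -1.e+00] | Ftq [-5.18  3.14] tq [ 0.76  0.87 -0.04]
```

```bash
python3 -m inch '[{"claw":1,"delta_pos":[-0.18,0.03,0],"angular":[0,0,0]},{"claw":1,"delta_pos":[-0.37,0.07,0],"angular":[0,0,0]},{"claw":1,"delta_pos":[-0.56,0.1,0],"angular":[0,0,0]},{"claw":1,"delta_pos":[-0.75,0.12,0],"angular":[0,0,0]},{"claw":1,"delta_pos":[-0.94,0.14,0],"angular":[0,0,0]},{"claw":1,"delta_pos":[-1.14,0.16,0],"angular":[0,0,0]}]' > /dev/null; python3 st.py
```

```text
t16.70 tip tmpl X -19.05 Y 1.47 z 29.92 | F tmpl x -3.10 y 3.00 z 2.25 | TCP tmpl [-19.53   3.86] z 84.72 yaw 80.02 [-3.e-04  2.e-04 -1.e+00] | Ftq [-5.13  4.24] tq [0.96 0.82 0.02]
```

```bash
python3 -m inch '[{"claw":1,"delta_pos":[-0.2,0,0.01],"angular":[0,0,0]},{"claw":1,"delta_pos":[-0.4,0.01,0.01],"angular":[0,0,0]},{"claw":1,"delta_pos":[-0.6,0.03,0.01],"angular":[0,0,0]},{"claw":1,"delta_pos":[-0.81,0.04,0.01],"angular":[0,0,0]},{"claw":1,"delta_pos":[-1.01,0.07,0.01],"angular":[0,0,0]},{"claw":1,"delta_pos":[-1.21,0.09,0.01],"angular":[0,0,0]},{"claw":1,"delta_pos":[-1.41,0.12,0.01],"angular":[0,0,0]}]' > /dev/null; python3 st.py
```

```text
t17.57 tip tmpl X -17.60 Y -12.76 z 29.94 | F tmpl x -3.65 y 2.43 z 4.09 | TCP tmpl [-18.1  -10.35] z 84.74 yaw 80.01 [ 0. -0. -1.] | Ftq [-4.91  3.61] tq [ 0.84  0.8  -0.  ]
```

```bash
python3 -m inch '[{"claw":1,"delta_pos":[-0.2,0.02,0],"angular":[0,0,0]},{"claw":1,"delta_pos":[-0.4,0.04,0],"angular":[0,0,0]},{"claw":1,"delta_pos":[-0.59,0.06,0],"angular":[0,0,0]},{"claw":1,"delta_pos":[-0.79,0.09,0],"angular":[0,0,0]},{"claw":1,"delta_pos":[-0.99,0.12,0],"angular":[0,0,0]},{"claw":1,"delta_pos":[-1.19,0.15,0],"angular":[0,0,0]},{"claw":1,"delta_pos":[-1.39,0.18,0],"angular":[0,0,0]}]' > /dev/null; python3 st.py
```

```text
t18.45 tip tmpl X -15.76 Y -26.66 z 29.95 | F tmpl x -2.47 y 2.47 z 3.14 | TCP tmpl [-16.26 -24.25] z 84.75 yaw 80.01 [ 1.e-04 -1.e-04 -1.e+00] | Ftq [-3.97  3.1 ] tq [0.71 0.64 0.01]
```

```bash
python3 -m inch '[{"claw":1,"delta_pos":[-0.2,0.04,0],"angular":[0,0,0]},{"claw":1,"delta_pos":[-0.4,0.08,0],"angular":[0,0,0]},{"claw":1,"delta_pos":[-0.59,0.12,0],"angular":[0,0,0]},{"claw":1,"delta_pos":[-0.79,0.16,0],"angular":[0,0,0]},{"claw":1,"delta_pos":[-0.99,0.19,0],"angular":[0,0,0]},{"claw":1,"delta_pos":[-1.18,0.23,0],"angular":[0,0,0]},{"claw":1,"delta_pos":[-1.38,0.26,0],"angular":[0,0,0]}]' > /dev/null; python3 st.py
```

```text
t19.32 tip tmpl X -13.33 Y -40.41 z 29.91 | F tmpl x -3.72 y 3.24 z 4.24 | TCP tmpl [-13.82 -38.01] z 84.71 yaw 80.02 [-2.e-04  0.e+00 -1.e+00] | Ftq [-5.11  3.84] tq [ 0.89  0.83 -0.03]
```

```bash
python3 -m inch '[{"claw":1,"delta_pos":[-0.2,0.03,0],"angular":[0,0,0]},{"claw":1,"delta_pos":[-0.4,0.07,0],"angular":[0,0,0]},{"claw":1,"delta_pos":[-0.59,0.11,0],"angular":[0,0,0]},{"claw":1,"delta_pos":[-0.79,0.15,0],"angular":[0,0,0]},{"claw":1,"delta_pos":[-0.99,0.19,0],"angular":[0,0,0]},{"claw":1,"delta_pos":[-1.19,0.24,0],"angular":[0,0,0]},{"claw":1,"delta_pos":[-1.38,0.28,0],"angular":[0,0,0]}]' > /dev/null; python3 st.py
```

```text
t20.20 tip tmpl X -10.43 Y -54.25 z 29.91 | F tmpl x -4.87 y 2.67 z 4.12 | TCP tmpl [-10.93 -51.84] z 84.71 yaw 80.01 [-1.e-04 -1.e-04 -1.e+00] | Ftq [-5.65  3.79] tq [ 0.89  0.93 -0.06]
```

```bash
python3 -m inch '[{"claw":1,"delta_pos":[-0.2,0.03,0],"angular":[0,0,0]},{"claw":1,"delta_pos":[-0.39,0.07,0],"angular":[0,0,0]},{"claw":1,"delta_pos":[-0.58,0.12,0],"angular":[0,0,0]},{"claw":1,"delta_pos":[-0.78,0.17,0],"angular":[0,0,0]},{"claw":1,"delta_pos":[-0.98,0.23,0],"angular":[0,0,0]},{"claw":1,"delta_pos":[-1.17,0.29,0],"angular":[0,0,0]}]' > /dev/null; python3 st.py
```

```text
t20.95 tip tmpl X -7.42 Y -66.10 z 29.91 | F tmpl x -2.74 y 1.32 z 3.09 | TCP tmpl [ -7.92 -63.68] z 84.71 yaw 80.01 [ 1.e-04 -4.e-04 -1.e+00] | Ftq [-4.44  2.34] tq [0.59 0.75 0.01]
```

```bash
python3 -m inch '[{"claw":1,"delta_pos":[-0.19,0.08,0],"angular":[0,0,0]},{"claw":1,"delta_pos":[-0.38,0.16,0],"angular":[0,0,0]},{"claw":1,"delta_pos":[-0.57,0.26,0],"angular":[0,0,0]},{"claw":1,"delta_pos":[-0.75,0.36,0],"angular":[0,0,0]},{"claw":1,"delta_pos":[-0.92,0.48,0],"angular":[0,0,0]}]' > /dev/null; python3 st.py
```

```text
t21.57 tip tmpl X -2.51 Y -75.33 z 29.96 | F tmpl x -3.10 y 0.72 z 3.56 | TCP tmpl [ -3.02 -72.91] z 84.76 yaw 80.01 [ 2.e-04 -5.e-04 -1.e+00] | Ftq [-4.02  1.51] tq [0.41 0.7  0.03]
```

```bash
python3 -m inch '[{"claw":1,"delta_pos":[-0.15,0.14,0],"angular":[0,0,0]},{"claw":1,"delta_pos":[-0.3,0.28,0],"angular":[0,0,0]},{"claw":1,"delta_pos":[-0.46,0.42,0],"angular":[0,0,0]},{"claw":1,"delta_pos":[-0.6,0.57,0],"angular":[0,0,0]},{"claw":1,"delta_pos":[-0.73,0.73,0],"angular":[0,0,0]}]' > /dev/null; python3 st.py
```

```text
t22.20 tip tmpl X 4.33 Y -82.62 z 29.87 | F tmpl x -3.62 y 0.30 z 4.52 | TCP tmpl [  3.86 -80.19] z 84.67 yaw 80.01 [-7.e-04 -5.e-04 -1.e+00] | Ftq [-5.93 -0.17] tq [0.16 1.12 0.  ]
```

```bash
python3 -m inch '[{"claw":1,"delta_pos":[-0.12,0.17,0],"angular":[0,0,0]},{"claw":1,"delta_pos":[-0.24,0.34,0],"angular":[0,0,0]},{"claw":1,"delta_pos":[-0.34,0.52,0],"angular":[0,0,0]},{"claw":1,"delta_pos":[-0.44,0.71,0],"angular":[0,0,0]},{"claw":1,"delta_pos":[-0.52,0.9,0],"angular":[0,0,0]}]' > /dev/null; python3 st.py
```

```text
t22.82 tip tmpl X 13.27 Y -88.16 z 29.86 | F tmpl x -5.02 y -1.35 z 4.95 | TCP tmpl [ 12.81 -85.69] z 84.66 yaw 80.0 [-0.001  -0.0011 -1.    ] | Ftq [-7.69 -2.36] tq [-0.19  1.52  0.  ]
```

```bash
python3 -m inch '[{"claw":1,"delta_pos":[-0.1,0.19,-0.01],"angular":[0,0,0]},{"claw":1,"delta_pos":[-0.16,0.38,-0.01],"angular":[0,0,0]},{"claw":1,"delta_pos":[-0.23,0.58,-0.01],"angular":[0,0,0]},{"claw":1,"delta_pos":[-0.27,0.78,-0.01],"angular":[0,0,0]},{"claw":1,"delta_pos":[-0.31,0.98,-0.01],"angular":[0,0,0]},{"claw":1,"delta_pos":[-0.34,1.2,-0.01],"angular":[0,0,0]}]' > /dev/null; python3 st.py
```

```text
t23.57 tip tmpl X 25.96 Y -91.67 z 29.95 | F tmpl x -3.12 y -3.57 z 3.15 | TCP tmpl [ 25.44 -89.18] z 84.75 yaw 79.99 [ 1.0e-04 -1.6e-03 -1.0e+00] | Ftq [-4.67 -4.75] tq [-0.73  1.03  0.02]
```

Trace completed to X≈26 mm. Lift off.

```bash
python3 -m inch '[{"claw":1,"delta_pos":[-0.1,0,-0.4],"angular":[0,0,0]},{"claw":1,"delta_pos":[-0.1,0,-3],"angular":[0,0,0]},{"claw":1,"delta_pos":[-0.1,0,-8],"angular":[0,0,0]},{"claw":1,"delta_pos":[-0.1,0,-8],"angular":[0,0,0]},{"claw":1,"delta_pos":[-0.1,0,-8],"angular":[0,0,0]},{"claw":1,"delta_pos":[-0.1,0,-8],"angular":[0,0,0]}]' > /dev/null
python3 - <<'E'
from st import *
st(); s=r.sense(); d=np.array([.4638,.2808,.166])-s['eef_pos']; print(s['eef_pos'],s['eef_rot'].T@d*100)
E
```

```text
t24.32 tip tmpl X 24.71 Y -91.44 z 108.51 | F tmpl x -0.89 y 0.98 z -1.35 | TCP tmpl [ 24.32 -89.09] z 163.31 yaw 80.03 [-0.0018  0.0012 -1.    ] | Ftq [-0.21  0.23] tq [ 0.05  0.03 -0.03]
[ 0.61487747 -0.07236301  0.16331174] [ 32.16597845 -20.99685662  -0.19808141]
```

```bash
python3 -m inch '[{"claw":1,"delta_pos":[4.6,-3,-0.2],"angular":[0,0,4]},{"claw":1,"delta_pos":[9.2,-6,-0.2],"angular":[0,0,8]},{"claw":1,"delta_pos":[13.8,-9,-0.2],"angular":[0,0,12]},{"claw":1,"delta_pos":[18.4,-12,-0.2],"angular":[0,0,16]},{"claw":1,"delta_pos":[23,-15,-0.2],"angular":[0,0,20]},{"claw":1,"delta_pos":[27.6,-18,-0.2],"angular":[0,0,24]},{"claw":1,"delta_pos":[30.5,-20,-0.2],"angular":[0,0,28]},{"claw":1,"delta_pos":[32.2,-21,-0.2],"angular":[0,0,28]},{"claw":1,"delta_pos":[32.2,-21,-0.2],"angular":[0,0,28]},{"claw":1,"delta_pos":[32.2,-21,-0.2],"angular":[0,0,28]},{"claw":1,"delta_pos":[32.2,-21,-0.2],"angular":[0,0,28]}]' > /dev/null
python3 - <<'E'
from st import *
im,d,P=snap('wrist','w5.png'); np.savez('w5.npz',im=im,d=d,**P)
s=r.sense(); print(s['t'],s['eef_pos'],s['eef_rot'][:,2]); 
C=-P['R'].T@P['t']
def hit(u,v,h):
    d=np.array([(u-P['cx'])/P['fx'],(v-P['cy'])/P['fy'],1])@P['R']; return C+d*(h-C[2])/d[2]
g=im.min(-1).astype(int)[215:262,300:345]
n,l,stt,c=cv2.connectedComponentsWithStats((g<28).astype(np.uint8)); print(stt,c+[300,215])
for k in range(1,n):
    if stt[k,4]>20: print(hit(*(c[k]+[300,215]),.05))
print('col',im[258:282,320,0]); print('row',im[274,308:334,0])
print('tip est',s['eef_pos']+s['eef_rot']@TIP)
cv2.imwrite('pics/w5c.png',cv2.resize(cv2.imread('pics/w5.png')[200:320,240:400],(800,600)))
E
```

```text
25.75 [0.46510255 0.27975027 0.16674487] [-2.99744151e-06 -1.80249385e-04 -9.99999984e-01]
[[   0    0   45   47 2064]
 [  14   19    1    1    1]
 [  13   21    1    1    1]
 [  15   21    1    1    1]
 [  17   20    3    2    4]
 [  21   21    1    1    1]
 [  16   23    1    1    1]
 [  18   23    2    2    2]
 [  22   22    3    7    9]
 [  12   25    1    1    1]
 [  12   25    6    8   14]
 [  10   27    2    2    2]
 [  18   28    5    4    6]
 [  10   30    1    1    1]
 [  15   31    2    4    5]
 [  18   31    1    1    1]
 [  18   33    1    1    1]] [[322.12257752 237.90310078]
 [314.         234.        ]
 [313.         236.        ]
 [315.         236.        ]
 [317.75       235.75      ]
 [321.         236.        ]
 [316.         238.        ]
 [318.5        238.5       ]
 [322.77777778 240.55555556]
 [312.         240.        ]
 [314.35714286 243.14285714]
 [310.5        242.5       ]
 [320.16666667 244.5       ]
 [310.         245.        ]
 [315.2        247.6       ]
 [318.         246.        ]
 [318.         248.        ]]
col [131 129 130 131 130 132 130 131 131 131 122  94  61  53  53  51  57  71
  96  92  50  28  20  21]
row [133 132 133 131 134 134 133 120  84  70  59  57  57  58  54  55  71  97
 124 126 127 131 133 135 139 140]
tip est [0.46401618 0.27754263 0.11194527]
```

View pics/w5c.png

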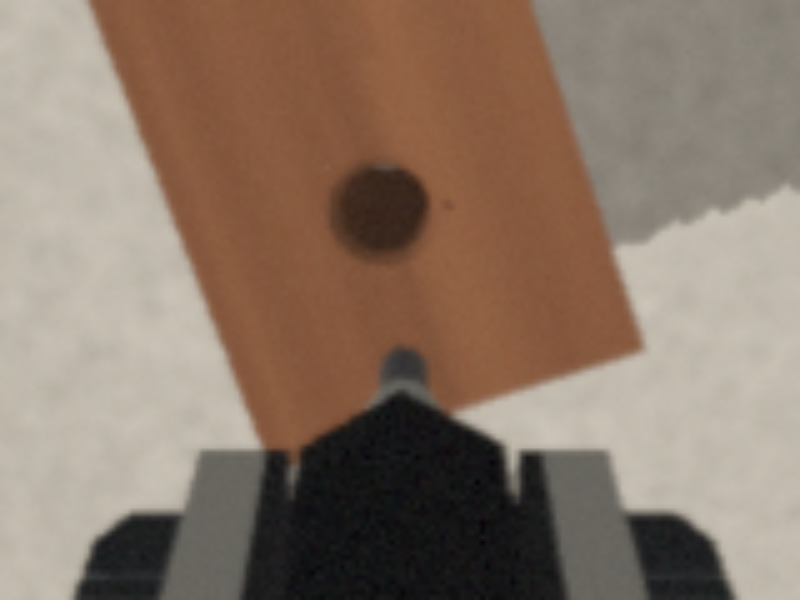

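```bash
python3 - <<'E'
from st import *
z=np.load('w5.npz'); P={k:z[k] for k in('fx','fy','cx','cy','R','t')}
C=-P['R'].T@P['t']
d=np.array([(315.8-P['cx'])/P['fx'],(242.3-P['cy'])/P['fy'],1])@P['R']; H=C+d*(.05-C[2])/d[2]; print('hole',H)
s=r.sense(); print(s['t'],s['eef_pos']); print('delta tool cm', s['eef_rot'].T@(H-(s['eef_pos']+s['eef_rot']@TIP))*100,'from pick pose',s['eef_rot'].T@(np.array([.4638,.2808,.0688])-s['eef_pos'])*100)
E
```

```text
hole [0.46144787 0.27893541 0.05      ]
25.75 [0.46510255 0.27975027 0.16674487]
delta tool cm [-0.0478206  -0.28874966  6.19450236] from pick pose [ 3.73592265e-03 -1.68338571e-01  9.79446808e+00]
```

```bash
python3 -m inch '[{"claw":1,"delta_pos":[-0.02,-0.22,1],"angular":[0,0,0]},{"claw":1,"delta_pos":[-0.02,-0.22,3],"angular":[0,0,0]},{"claw":1,"delta_pos":[-0.02,-0.22,5],"angular":[0,0,0]},{"claw":1,"delta_pos":[-0.02,-0.22,5.6],"angular":[0,0,0]},{"claw":1,"delta_pos":[-0.02,-0.22,5.6],"angular":[0,0,0]},{"claw":1,"delta_pos":[-0.02,-0.22,5.6],"angular":[0,0,0]},{"claw":1,"delta_pos":[-0.02,-0.22,5.6],"angular":[0,0,0]}]' > /dev/null
python3 - <<'E'
from st import *
st(); s=r.sense(); T=s['eef_pos']+s['eef_rot']@TIP; print(s['eef_pos'],T, s['eef_rot'].T@(np.array([.4622,.2788,.05])-T)*1000)
E
```

```text
t26.62 tip tmpl X -187.07 Y 231.44 z 56.85 | F tmpl x -0.03 y -0.00 z -0.08 | TCP tmpl [-186.46  233.75] z 111.65 yaw 52.02 [ 1.5e-03  7.0e-04 -1.0e+00] | Ftq [-0.3   0.12] tq [ 0.03  0.05 -0.07]
[0.46336692 0.28217414 0.11164892] [0.46236654 0.28001214 0.05684586] [-1.06791228  0.60948049  6.84477256]
```

```bash
python3 -m inch '[{"claw":1,"delta_pos":[-0.1,0.05,0],"angular":[0,0,0]},{"claw":1,"delta_pos":[-0.1,0.05,0.6],"angular":[0,0,0]},{"claw":1,"delta_pos":[-0.1,0.05,1.2],"angular":[0,0,0]},{"claw":1,"delta_pos":[-0.1,0.05,1.7],"angular":[0,0,0]},{"claw":1,"delta_pos":[-0.1,0.05,1.7],"angular":[0,0,0]}]' > /dev/null
python3 - <<'E'
from st import *
st(); s=r.sense(); T=s['eef_pos']+s['eef_rot']@TIP; print(s['eef_pos'],s['contact_force'],T, s['eef_rot'].T@(np.array([.4622,.2788,.05])-T)*1000)
E
```

```text
t27.25 tip tmpl X -188.38 Y 229.42 z 38.22 | F tmpl x -0.97 y 0.23 z -0.50 | TCP tmpl [-187.62  231.83] z 93.02 yaw 52.01 [-1.4e-03 -6.0e-04 -1.0e+00] | Ftq [0.06 0.21] tq [ 0.04 -0.02 -0.01]
[0.46188471 0.28048367 0.09301652] [-0.91853324  0.39247017 -0.50171581] [0.46072224 0.27824881 0.03821958] [  1.32742566   0.8167041  -11.78290143]
```

```bash
python3 -m inch '[{"claw":1,"delta_pos":[0,0,0],"angular":[0,0,0]},{"claw":1,"delta_pos":[0,0,0],"angular":[0,0,0]},{"claw":1,"delta_pos":[0,0,0],"angular":[0,0,0]},{"claw":1,"delta_pos":[0,0,0],"angular":[0,0,0]}]' > /dev/null
python3 - <<'E'
from st import *
st(); s=r.sense(); T=s['eef_pos']+s['eef_rot']@TIP; print(s['eef_pos'],s['contact_force'],T, s['eef_rot'].T@(np.array([.4622,.2788,.05])-T)*1000)
E
```

```text
t27.75 tip tmpl X -187.67 Y 229.93 z 39.16 | F tmpl x -0.14 y 0.22 z -0.85 | TCP tmpl [-187.    232.28] z 93.96 yaw 52.02 [ 3.e-04  1.e-04 -1.e+00] | Ftq [0.3  0.11] tq [ 0.01 -0.06  0.01]
[0.4625786  0.28082117 0.09395823] [-0.0949569   0.24037833 -0.84851266] [0.46151034 0.27862874 0.03915767] [  0.56227347   0.43963094 -10.84212744]
```

```bash
python3 -m inch '[{"claw":1,"delta_pos":[0.05,0.04,0.4],"angular":[0,0,0]},{"claw":1,"delta_pos":[0.05,0.04,0.8],"angular":[0,0,0]},{"claw":1,"delta_pos":[0.05,0.04,1.2],"angular":[0,0,0]},{"claw":1,"delta_pos":[0.05,0.04,1.6],"angular":[0,0,0]},{"claw":1,"delta_pos":[0.05,0.04,2.0],"angular":[0,0,0]},{"claw":1,"delta_pos":[0.05,0.04,2.3],"angular":[0,0,0]},{"claw":1,"delta_pos":[0.05,0.04,2.3],"angular":[0,0,0]},{"claw":1,"delta_pos":[0.05,0.04,2.3],"angular":[0,0,0]}]' > /dev/null
python3 - <<'E'
from st import *
st(); s=r.sense(); T=s['eef_pos']+s['eef_rot']@TIP; print(s['eef_pos'],s['contact_force'],T, s['eef_rot'].T@(np.array([.4622,.2788,.05])-T)*1000)
E
```

```text
t28.75 tip tmpl X -187.08 Y 230.19 z 16.13 | F tmpl x 0.81 y 1.47 z -1.57 | TCP tmpl [-186.4   232.54] z 70.93 yaw 52.02 [ 2.e-04  1.e-04 -1.e+00] | Ftq [-0.15  0.28] tq [ 0.06  0.02 -0.02]
[0.46320868 0.28097426 0.07092862] [ 1.05597874  1.30887558 -1.57317812] [0.46213794 0.27877915 0.01612821] [  0.06134313   0.04040111 -33.87177806]
```

```bash
python3 -m inch '[{"claw":1,"delta_pos":[0,0,0.1],"angular":[0,0,0]},{"claw":1,"delta_pos":[0,0,0.22],"angular":[0,0,0]},{"claw":1,"delta_pos":[0,0,0.25],"angular":[0,0,0]}]' > /dev/null; python3 st.py
python3 -m inch '[{"claw":0.4,"delta_pos":[0,0,0],"angular":[0,0,0]},{"claw":0.2,"delta_pos":[0,0,0],"angular":[0,0,0]},{"claw":0,"delta_pos":[0,0,0],"angular":[0,0,0]},{"claw":0,"delta_pos":[0,0,0],"angular":[0,0,0]}]'
python3 -m inch '[{"claw":0,"delta_pos":[0,0,-2],"angular":[0,0,0]},{"claw":0,"delta_pos":[0,0,-5],"angular":[0,0,0]},{"claw":0,"delta_pos":[0,0,-10],"angular":[0,0,0]},{"claw":0,"delta_pos":[0,0,-15],"angular":[0,0,0]},{"claw":0,"delta_pos":[0,0,-18],"angular":[0,0,0]},{"claw":0,"delta_pos":[0,0,-18],"angular":[0,0,0]},{"claw":0,"delta_pos":[0,0,-18],"angular":[0,0,0]}]'
python3 - <<'E'
from h import *
im,d,P=snap('wrist','w6.png'); W2=world(d,P)
for lo,hi in((.12,.128),(.129,.15)):
    mm=(W2[...,2]>lo)&(W2[...,2]<hi); mm[300:]=0; pp=W2[mm]; print(lo,mm.sum(),np.median(pp,0),cv2.minAreaRect((pp[:,:2]*1000).astype(np.float32)))
im2,_,_=snap('side','s6.png')
cv2.imwrite('pics/m6.png',np.hstack([cv2.resize(im2[300:460,160:320],(400,400)),cv2.resize(im[120:320,220:420],(400,400))])[:,:,::-1])
E
```

```text
t29.12 tip tmpl X -187.01 Y 230.24 z 14.02 | F tmpl x -1.05 y -0.77 z 4.24 | TCP tmpl [-186.34  232.58] z 68.82 yaw 52.02 [ 3.e-04  2.e-04 -1.e+00] | Ftq [-1.21 -0.86] tq [-0.12  0.26 -0.07]
t: 29.62
eef_pos: [0.4631, 0.2809, 0.0682]
eef_rot: [[0.615, 0.788, -0.0], [0.788, -0.615, -0.0], [-0.0, -0.0, -1.0]]
contact_force: [0.5, -0.2, -0.4]
opening: 0.0428
gripper_force: 0.0
t: 30.5
eef_pos: [0.4625, 0.2806, 0.2472]
eef_rot: [[0.615, 0.788, -0.001], [0.788, -0.615, -0.001], [-0.001, -0.001, -1.0]]
contact_force: [0.2, 1.2, -1.1]
opening: 0.0431
gripper_force: 0.0
0.12 355 [0.46487048 0.28102868 0.12347581] ((462.1423645019531, 278.54144287109375), (20.269195556640625, 17.9089412689209), 52.908992767333984)
0.129 241 [0.46253101 0.27890799 0.13144997] ((462.40740966796875, 278.827392578125), (11.50886058807373, 11.240277290344238), 3.7584009170532227)
```

View pics/m6.png

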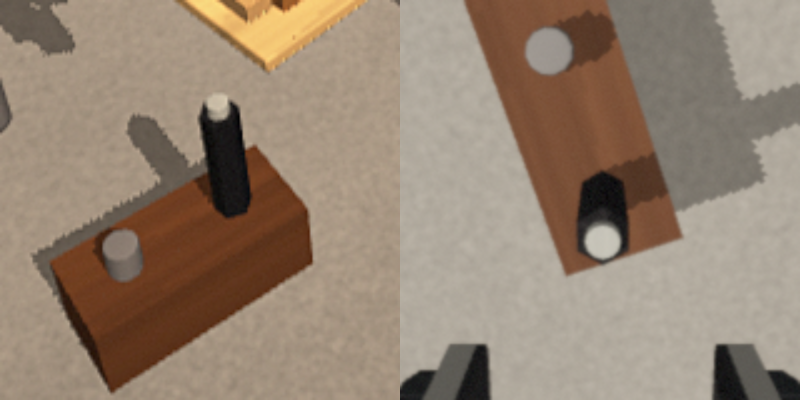

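The pencil is back in its hole, upright and seated: its cap and handle top are at the same height and position as at the start. The gripper is clear of everything.

```bash
python3 -c "
from plant import r
print(r.finish_job())"
```

```text
the job is handed in; nothing more can be done
None
```

I traced the edge from heel to nose, put the pencil back fully home in its hole and handed the job in; no verdict came back. I had to slide back to the heel once because the first pass there missed the template. Wood contact was faint (about 1–2 N) near points 1–2, so those steps are the least certain.

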